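# Swap the dosing cartridges into their own docks

## Task

The laundry's three dosing cartridges each stand in a dock of the wrong colour. Park one upright on the round dark mat to make room, then move every cartridge into the dock of its own colour, turned so that its flat side matches the dock's flat side and it sits fully home on the dock's floor. Don't tip a cartridge over, leave the white bottle, the steel cup and the amber jar standing where they are, and let go of everything at the end.

Things in the scene. Friction and masses are not known exactly. Their poses are not given: they have to be found in the camera images.
- blue_cartridge: loose blue cartridge, 0.2 to 0.45 kg. From above a D: 28 mm radius, +x side squared off (flat face 56 mm wide, 28 mm from the axis, white stripe on the shoulder along it). Body 75 mm high; centred on it a black grip fin, 16 mm thick along x, 44 mm long along y, from 75 to 115 mm above the underside. Origin: underside, on the axis; x towards the flat, z up.
- blue_dock: fixed blue D-shaped dock, 92 mm wide, 16 mm high, +x side squared and white-striped. Recess 5 mm wider all round than a cartridge (33 mm from axis to round and flat wall), floor 4 mm above the counter, 12 mm deep; a cartridge enters if turned alike within 0.15 rad, else rides on the rim. Holds a wrong cartridge at the start. Origin: on the axis at counter level; x towards the flat.
- green_cartridge: loose green cartridge, 0.2 to 0.45 kg. From above a D: 28 mm radius, +x side squared off (flat face 56 mm wide, 28 mm from the axis, white stripe on the shoulder along it). Body 75 mm high; centred on it a black grip fin, 16 mm thick along x, 44 mm long along y, from 75 to 115 mm above the underside. Origin: underside, on the axis; x towards the flat, z up.
- green_dock: fixed green D-shaped dock, 92 mm wide, 16 mm high, +x side squared and white-striped. Recess 5 mm wider all round than a cartridge (33 mm from axis to round and flat wall), floor 4 mm above the counter, 12 mm deep; a cartridge enters if turned alike within 0.15 rad, else rides on the rim. Holds a wrong cartridge at the start. Origin: on the axis at counter level; x towards the flat.
- red_cartridge: loose red cartridge, 0.2 to 0.45 kg. From above a D: 28 mm radius, +x side squared off (flat face 56 mm wide, 28 mm from the axis, white stripe on the shoulder along it). Body 75 mm high; centred on it a black grip fin, 16 mm thick along x, 44 mm long along y, from 75 to 115 mm above the underside. Origin: underside, on the axis; x towards the flat, z up.
- red_dock: fixed red D-shaped dock, 92 mm wide, 16 mm high, +x side squared and white-striped. Recess 5 mm wider all round than a cartridge (33 mm from axis to round and flat wall), floor 4 mm above the counter, 12 mm deep; a cartridge enters if turned alike within 0.15 rad, else rides on the rim. Holds a wrong cartridge at the start. Origin: on the axis at counter level; x towards the flat.
- mat: round dark rubber mat, 120 mm diameter, 6 mm thick, fixed to the counter, free at the start. Origin: its centre, at counter level.
- stain_bottle: bystander: upright white bottle with black cap, 42 mm diameter, 115 mm tall, loose. Origin: centre of the underside. Leave alone.
- steel_cup: bystander: open steel measuring cup, 58 mm diameter, 50 mm tall, loose. Origin: centre of the underside. Leave alone.
- amber_jar: bystander: amber glass jar with white lid, 48 mm diameter, 60 mm tall, loose. Origin: centre of the underside. Leave alone.

How it is judged:
By the outcome, as a careful person would: the job done as asked, in the order asked, and still so for the second after the job is handed in, with the robot touching nothing.
It also fails if it takes over 125 s, if anything falls off the work surface, if the arm or the gripper's body presses on something with over 40 N, if the wrist force passes 120 N, or if a joint passes its speed limit or range.

## Robot

A 6-joint arm with a two-finger parallel gripper is mounted at the origin on the work surface. World frame = base frame: x ahead of the robot, y to its left, z up, the work surface at z = 0. Lengths are in m, angles in rad, forces in N, time in s.
With the tool pointing down it reaches from about 0.4 to 0.925 m from the base axis. Payload 12.5 kg.
Tool frame: the origin (TCP) lies at the very end of the fingers, on their centre line; the grasp point (between the pads) lies 19 mm behind it; z points along the fingers, y is the line along which they close (so a half turn about z gives the same grasp; the last joint's range is limited). The gripper opens to 95 mm and grips with 3 to 60 N. Pads are 20 mm wide; open, the fingers measure 119 mm over their backs; the gripper's body (75 mm by 180 mm) begins 59 mm behind the grasp point.
Start: joints at [-1.315, 0.491, 1.559, -0, 1.092, -0.106], TCP at [0.221, -0.585, 0.215] pointing down, gripper open.
Joint ranges: [-3.1, 3.1], [-0.84, 2.19], [0.05, 2.79], [-1.13, 4.28], [0.06, 2.93], [-2.69, 2.69]. Speed limits (rad/s): [2.22, 2.22, 2.79, 3.14, 3.14, 3.14].

## Interface

Orientations are given as a unit quaternion [w, x, y, z].
In Python, from workcell import env gives the robot as it stands. The module is installed in compiled form; this text tells all that it offers.
- The arm moves only by the tool send_rows, never from a script. Its argument "deltas" is a list of rows, each a list of 4 numbers: the shift along the tool's x, y, z scaled (see below), then the turn about the tool's z scaled (see below). In form: [[tx, ty, tz, roll], ...]. A call has 1 to 8 rows; each row is the pose to reach, as a shift and turn from the pose commanded when the call began, along the tool's axes at that moment; what a row does not reach only later rows make up. The controller multiplies each number of a shift by 0.4 m and each number of a turn by 90 degrees. A row lasts 1/10 s, in which the tool goes at most 50 mm and 8.59 degrees, less where a joint would pass 70% of its speed; a pose out of reach is approached as far as the arm can. A call with a number of a shift or a turn outside -1 to 1 is refused whole. A call with a gripper value outside its range is refused whole. "hand" is the opening, from 0 (shut) to 1 (fully open), set as the call begins (left out, the last holds). The fingers move at their own pace and stop on an object; "force" is the grip in N (left out, the last holds). Time passes only in rows, so rows that repeat a pose let the fingers close. It gives the time, the measured TCP pose, the force, the opening and the grip force at its end, in the units of the state.
- env.read_state(): the state, without advancing time (a new reading comes with each control period).
- env.read_camera(name): name is "scene" or "top" or "wrist"; returns a dict with "frame" (480x640x3 uint8, red, green, blue), "fx", "fy", "cx", "cy" (pixels), "T" (4x4, takes a point from camera to world coordinates). Camera axes: x right, y down, z forward; pixel columns grow to the right and rows downward; lengths in m; the calibration is good to about 2 mm. The wrist camera is an equidistant fisheye: a pixel r from the principal point sees the ray r / f radians off the axis. A picture is of the moment at which its call begins. There is no depth.
- env.finish_job(): hands the job in; it is judged then, once.
Trained networks look in a picture, given as the dict that the camera call returned (one of the last four; its "shot" number tells which), for a name from the list of things; names that differ only in an ending like _2 or _b are one class to them, and where a whole thing is asked for, a point or a joint stands for the part that bears it (a point fixed in the world has none). Each returns a list of dicts, best first, with "p" (0 to 1); they miss things now and then, are a little off and sometimes report something else, mostly with a low value. They report only what shows in the picture. A call takes as long as a camera call.
- env.cut_out(picture, name): "region" (480x640 bool, what is visible of it) and "box" ([centre column, centre row, width, height] in pixels, round what is visible of it).
The state is a dict: "time_s": time; "joint_positions": joint angles; "dq": joint speeds; "joint_efforts": joint torques, N m; "tcp_pos": TCP position; "eef_rot": TCP orientation; "force": force on the tool from outside, world axes, zero at the start; "wrist_torque": the same for the moment, N m; "opening": finger opening in m; "grip_force": force on a finger pad.
Only numpy, scipy, OpenCV 4.12 (cv2) and the standard library are available. Lean on these libraries where they do the work, as an engineer would, in place of code of your own. Each camera call takes 0.05 s, during which the arm holds its last target. There are 200 camera calls.

## Working session

There is one attempt and no reset: what is moved stays moved. The work goes in short steps, Python scripts to look and compute and a tool call to move; the robot and the scene stay as the last step left them, time stands still between calls to the robot, and variables do not carry over. Pictures are saved under pics/ and viewed, at most 14 in all, crops included, and the job is handed in when it is done.

Besides the shell and the picture viewer there is one more tool, called after "Call:" as name(argument=value, ...) on one line, values as JSON. send_rows: Moves the arm, as the interface text tells. Its arguments: {"type":"object","properties":{"deltas":{"type":"array","items":{"type":"array","items":{"type":"number"}}},"hand":{"type":"number"},"force":{"type":"number"}},"required":["deltas"]}

```bash
mkdir -p pics && python3 - <<'E'
from workcell import env
import cv2
s=env.read_state(); print({k:s[k] for k in ('time_s','tcp_pos','eef_rot','opening')})
for n in ('top','scene'):
    p=env.read_camera(n); cv2.imwrite(f'pics/{n}0.png',p['frame'][:,:,::-1]); print(n,p['fx'],p['cx'],p['cy'],p['T'].round(3).tolist() if hasattr(p['T'],'round') else p['T'])
    for o in ('blue_cartridge','green_cartridge','red_cartridge','blue_dock','green_dock','red_dock','mat','stain_bottle','steel_cup','amber_jar'):
        r=env.cut_out(p,o); print(o,[(round(d['p'],2),[round(x) for x in d['box']]) for d in r[:2]])
print(env.read_state()['time_s'])
E
```

```text
{'time_s': 0.0, 'tcp_pos': array([ 0.22116801, -0.5842804 ,  0.2140722 ]), 'eef_rot': array([-5.53985051e-04,  9.83681939e-01,  1.79915351e-01, -5.25039396e-05]), 'opening': 0.09536201641291456}
top 529.61806690295 311.0395073940342 241.25182745156792 [[-0.002, -0.998, 0.066, 0.461], [-1.0, 0.001, -0.011, -0.006], [0.011, -0.066, -0.998, 0.93], [0.0, 0.0, 0.0, 1.0]]
blue_cartridge [(0.96, [262, 281, 42, 40])]
green_cartridge [(0.57, [157, 189, 53, 41])]
red_cartridge [(0.69, [462, 274, 48, 41])]
blue_dock [(0.62, [454, 272, 58, 62])]
green_dock [(0.83, [261, 282, 66, 63])]
red_dock [(0.73, [165, 190, 65, 61])]
mat [(0.69, [364, 191, 70, 65])]
stain_bottle [(0.9, [363, 277, 31, 26]), (0.7, [257, 192, 29, 27])]
steel_cup [(0.81, [449, 188, 34, 33])]
amber_jar [(0.65, [257, 193, 27, 33]), (0.43, [362, 190, 69, 65])]
scene 543.5261895617798 314.3688421098912 241.41549242862945 [[-0.777, 0.395, -0.49, 1.035], [0.629, 0.503, -0.592, 0.608], [0.013, -0.769, -0.64, 0.687], [0.0, 0.0, 0.0, 1.0]]
blue_cartridge [(0.75, [368, 232, 31, 62])]
green_cartridge [(0.56, [379, 333, 40, 78])]
red_cartridge [(0.86, [262, 160, 27, 58])]
blue_dock [(0.88, [264, 184, 47, 27])]
green_dock [(0.77, [366, 258, 56, 37])]
red_dock [(0.9, [374, 357, 71, 58])]
mat [(0.68, [250, 243, 63, 43])]
stain_bottle []
steel_cup [(0.65, [210, 199, 29, 36])]
amber_jar [(0.62, [311, 283, 27, 44])]
1.1
```

```bash
python3 - <<'E'
import cv2
t=cv2.imread('pics/top0.png')[140:340,100:520]; cv2.imwrite('pics/top0c.png',cv2.resize(t,(798,380),interpolation=cv2.INTER_CUBIC))
s=cv2.imread('pics/scene0.png')[110:410,170:450]; cv2.imwrite('pics/scene0c.png',cv2.resize(s,(560,600),interpolation=cv2.INTER_CUBIC))
E
```

```text
(no output)
```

View pics/top0c.png

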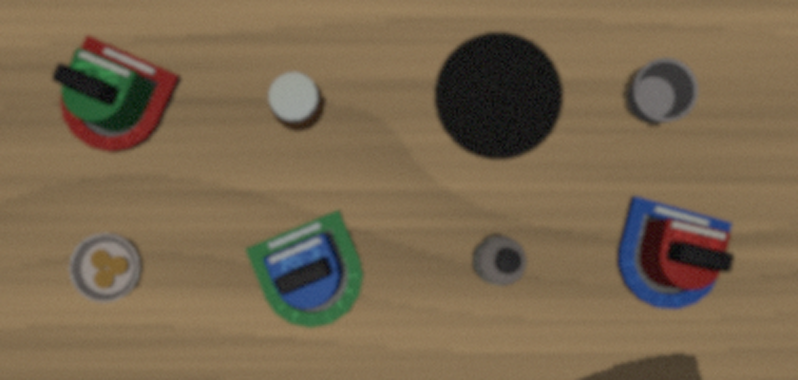

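View pics/scene0c.png

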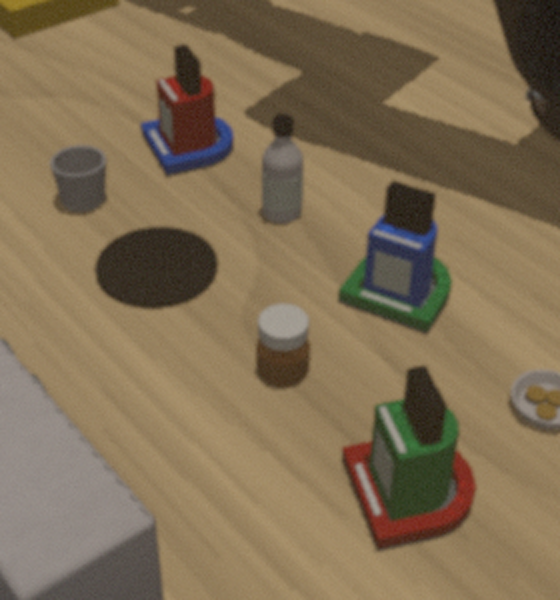

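```bash
cat > h.py <<'E'
import numpy as np, cv2
from scipy.optimize import minimize
from workcell import env
COL=dict(red=0,green=1,blue=2)
def proj(p,P,fish):
    Ti=np.linalg.inv(p['T']); c=np.asarray(P)@Ti[:3,:3].T+Ti[:3,3]
    if fish:
        r=np.linalg.norm(c[:,:2],axis=1)+1e-12; k=np.arctan2(r,c[:,2])/r
    else: k=1/c[:,2]
    return np.c_[p['fx']*c[:,0]*k+p['cx'],p['fy']*c[:,1]*k+p['cy']]
def ray(p,uv,z,fish=False):           # pixel -> world point at height z
    u=np.array([(uv[0]-p['cx'])/p['fx'],(uv[1]-p['cy'])/p['fy']])
    if fish:
        r=np.linalg.norm(u)+1e-12; d=np.r_[u/r*np.sin(r),np.cos(r)]
    else: d=np.r_[u,1]
    d=p['T'][:3,:3]@d; o=p['T'][:3,3]; return o+d*(z-o[2])/d[2]
def D(r):                             # D outline, flat at +x
    a=np.linspace(np.pi/2,1.5*np.pi,25); return np.r_[np.c_[r*np.cos(a),r*np.sin(a)],[[r,-r],[r,0],[r,r]]]
def at(o,z,pose):
    c,s=np.cos(pose[2]),np.sin(pose[2]); return np.c_[o@np.array([[c,s],[-s,c]])+pose[:2],np.full(len(o),z)]
def prism(o,z0,z1,pose): return np.r_[at(o,z0,pose),at(o,z1,pose)]
FIN=np.array([[-8,-22],[8,-22],[8,22],[-8,22]])/1e3
def labels(f,dock,cart):
    h=cv2.cvtColor(f,cv2.COLOR_RGB2HSV).astype(int); H,S,V=h[...,0],h[...,1],h[...,2]
    m=[((H<8)|(H>168))&(S>120),(H>38)&(H<90)&(S>80),(H>98)&(H<130)&(S>90)]
    L=np.zeros(H.shape,int); L[(S<60)&(V>90)]=9
    if dock: L[m[COL[dock]]]=1
    if cart: L[m[COL[cart]]]=2
    L[V<50]=3
    return L
def fit(views,dock,cart,x0,free,R=55):
    """views: (picture, fish). x=[dx,dy,dyaw,dz, cx,cy,cyaw,cz] (cz: underside height). free: indices optimised."""
    K=4; obs=[]
    x0=np.array(x0,float)
    for p,f in views:
        i=0 if dock else 4
        pts=proj(p,prism(D(.05),0,.125,x0[i:i+3]),f); lo=np.maximum(pts.min(0)-6,0).astype(int); hi=np.minimum(pts.max(0)+7,[640,480]).astype(int)
        L=labels(cv2.GaussianBlur(p['frame'],(3,3),0.6),dock,cart)[lo[1]:hi[1],lo[0]:hi[0]]; obs.append((p,f,lo,L))
    def cost(x):
        t=0
        for p,f,lo,L in obs:
            h,w=L.shape; M=np.zeros((h*K,w*K),np.uint8)
            def draw(P,v): 
                q=((proj(p,P,f)-lo+.5)*K*16).round().astype(np.int32); cv2.fillConvexPoly(M,cv2.convexHull(q),v,lineType=8,shift=4)
            if dock:
                draw(prism(D(.046),x[3],x[3]+.016,x[:3]),1); draw(at(D(.033),x[3]+.016,x[:3]),9)
            if cart:
                draw(prism(D(.028),x[7],x[7]+.075,x[4:7]),2); draw(prism(FIN,x[7]+.075,x[7]+.115,x[4:7]),3)
            sm=lambda a:cv2.resize((a).astype(np.float32),(w,h),interpolation=cv2.INTER_AREA)
            ok=(L!=9)*(1-sm(M==9))
            for v in (1,2,3): t+=(np.abs(sm(M==v)-(L==v))*ok).sum()/np.sqrt(h*w)
        return t
    free=list(free); sc=np.array([.006,.006,.12,.008]*2)[free]
    best=None
    for sg in (1,-1,1):
        st=x0[free] if best is None else best.x
        n=len(free); S=np.vstack([st,st+np.eye(n)*sc*sg])
        def g(y): z=x0.copy(); z[free]=y; return cost(z)
        r=minimize(g,st,method='Nelder-Mead',options=dict(initial_simplex=S,xatol=1e-4,fatol=1e-4,maxiter=600))
        if best is None or r.fun<best.fun: best=r
    z=x0.copy(); z[free]=best.x; return z,best.fun
def plan(target_xy,yaw,z=None):
    """shift+turn in the units of a move, to put TCP at xy(z), tool y along yaw (mod pi)"""
    from scipy.spatial.transform import Rotation as Ro
    s=env.read_state(); q=s['eef_rot']; R=Ro.from_quat([q[1],q[2],q[3],q[0]]).as_matrix()
    d=np.r_[target_xy,s['tcp_pos'][2] if z is None else z]-s['tcp_pos']
    cur=np.arctan2(R[1,1],R[0,1]); w=lambda a:(a+np.pi/2)%np.pi-np.pi/2
    t=w(cur-yaw)                       # tool z points down: turn sign flips
    return dict(shift=(R.T@d/.4).round(4).tolist(),roll=round(t/(np.pi/2),4),alt=round((t-np.sign(t)*np.pi)/(np.pi/2),4),j6=round(s['joint_positions'][5],3),tcp=s['tcp_pos'].round(4).tolist(),t=round(s['time_s'],2))
E
python3 - <<'E'
from h import *
import pickle
a,b=env.read_camera('top'),env.read_camera('scene')
pickle.dump((a,b),open('first.pkl','wb'))
B=dict(green=('red',(165,190),-.35),blue=('green',(261,282),.3),red=('blue',(454,272),-.2))
for c,(d,uv,y) in B.items():
    g=ray(a,uv,.01)[:2]; x0=[*g,y,0,*g,y,.004]
    x,f=fit([(a,0)],d,c,x0,[0,1,2,4,5,6]); print(c,'in',d,'top',x.round(4),round(f,2))
    x,f=fit([(a,0),(b,0)],d,c,x,range(8)); print('  both',x.round(4),round(f,2))
for n,uv,z in (('mat',(363,190.5),.006),('bottle',(363,277),.05),('cup',(449,188),.05),('jar',(257,192),.06)): print(n,ray(a,uv,z).round(3))
m=(a['frame'].max(2)<50).astype(np.uint8); k,_,st,ce=cv2.connectedComponentsWithStats(m); i=[j for j in range(1,k) if st[j,4]>800]; print([(st[j].tolist(),ray(a,ce[j],.006).round(4)) for j in i])
E
```

```text
green in red top [ 0.6083  0.2509 -0.4085  0.      0.6124  0.2576 -0.4868  0.004 ] 11.09
  both [ 0.6071  0.25   -0.4005  0.0046  0.6103  0.2516 -0.5413  0.0081] 23.41
blue in green top [0.4473 0.0663 0.3964 0.     0.4481 0.0663 0.3898 0.004 ] 4.96
  both [0.4473 0.0661 0.4087 0.002  0.4479 0.0663 0.4291 0.003 ] 16.45
red in blue top [ 0.4634 -0.2623 -0.2734  0.      0.4638 -0.2639 -0.1531  0.004 ] 8.13
  both [ 0.4627 -0.2604 -0.279   0.0076  0.4639 -0.264  -0.2862  0.0059] 18.11
mat [ 0.612 -0.108  0.006]
bottle [ 0.46  -0.102  0.05 ]
cup [ 0.609 -0.248  0.05 ]
jar [0.601 0.074 0.06 ]
[([517, 0, 123, 107, 2362], array([ 0.8994, -0.5201,  0.006 ])), ([0, 10, 34, 82, 976], array([0.8603, 0.5132, 0.006 ])), ([487, 22, 56, 94, 2187], array([ 0.8193, -0.364 ,  0.006 ])), ([608, 139, 32, 90, 1651], array([ 0.6158, -0.5747,  0.006 ])), ([330, 158, 65, 65, 3309], array([ 0.6132, -0.1059,  0.006 ])), ([204, 421, 295, 59, 10539], array([ 0.1539, -0.0276,  0.006 ]))]
```

```bash
python3 - <<'E'
from h import *
print(plan([.464,-.263],-.26,.25))
p=env.read_camera('wrist'); print(p['T'].round(3).tolist(), p['fx'],p['cx'],p['cy'])
E
```

```text
{'shift': [0.8521, -0.537, -0.0884], 'roll': np.float64(-0.6042), 'alt': np.float64(1.3958), 'j6': np.float64(-0.106), 'tcp': [0.2213, -0.5845, 0.2147], 't': 1.2}
[[0.353, -0.896, -0.268, 0.298], [-0.935, -0.338, -0.102, -0.556], [0.001, 0.287, -0.958, 0.384], [0.0, 0.0, 0.0, 1.0]] 371.64829954431775 315.77610519760594 237.37300723613106
```

Call:
send_rows(deltas=[[0.85,-0.54,-0.09,-0.6],[0.85,-0.54,-0.09,-0.6],[0.85,-0.54,-0.09,-0.6],[0.85,-0.54,-0.09,-0.6],[0.85,-0.54,-0.09,-0.6],[0.85,-0.54,-0.09,-0.6],[0.85,-0.54,-0.09,-0.6],[0.85,-0.54,-0.09,-0.6]], hand=0.8)

```text
time_s: 2.05
tcp_pos: [0.4611, -0.2639, 0.2507]
eef_rot: [0.0, 0.794, 0.608, 0.0]
force: [0.0, -0.9, 0.6]
opening: 0.0758
grip_force: 0.0
```

```bash
cat > look.py <<'E'
from h import *
import sys
p=env.read_camera('wrist'); cv2.imwrite(f'pics/{sys.argv[1]}.png',p['frame'][:,:,::-1])
print('cam',p['T'][:3,3].round(3),plan([.464,-.263],-.26,.25))
E
python3 look.py w1
```

```text
cam [ 0.483 -0.186  0.42 ] {'shift': [-0.0096, 0.0016, 0.0035], 'roll': np.float64(-0.0021), 'alt': np.float64(1.9979), 'j6': np.float64(-0.372), 'tcp': [0.4644, -0.2591, 0.2514], 't': 2.1}
```

View pics/w1.png

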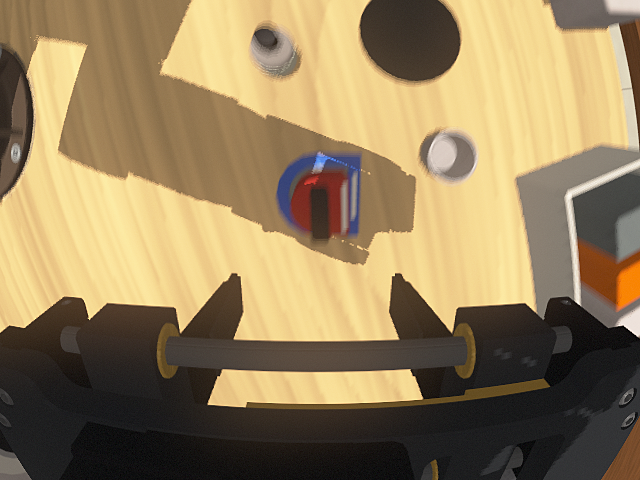

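```bash
python3 - <<'E'
from h import *
import pickle
a,b=pickle.load(open('first.pkl','rb')); w=env.read_camera('wrist')
x0=[.463,-.261,-.278,0,.464,-.264,-.25,.004]
x,f=fit([(w,1)],'blue','red',x0,[0,1,2,4,5,6]); print('wrist',x.round(4),round(f,2))
x,f=fit([(w,1),(a,0),(b,0)],'blue','red',x0,range(8)); print('all',x.round(4),round(f,2))
pickle.dump(w,open('w1.pkl','wb'))
im=cv2.resize(w['frame'][120:270,240:400],None,fx=4,fy=4,interpolation=cv2.INTER_CUBIC)[:,:,::-1].copy()
for P,c in ((at(D(.046),.016,x[:3]),(0,255,255)),(at(D(.033),.016,x[:3]),(255,255,0)),(at(D(.028),.079,x[4:7]),(0,255,0)),(at(FIN,.119,x[4:7]),(255,255,255))):
    cv2.polylines(im,[((proj(w,P,1)-[240,120]+.5)*4).astype(np.int32)],True,c,1)
cv2.imwrite('pics/w1fit.png',im); print(plan(x[4:6],x[6],.10))
E
```

```text
wrist [ 0.4636 -0.2602 -0.2612  0.      0.4641 -0.2615 -0.2448  0.004 ] 10.82
all [ 0.4634 -0.2598 -0.2767  0.0054  0.4638 -0.2629 -0.2415  0.0025] 30.56
{'shift': [-0.0025, 0.0028, 0.3775], 'roll': np.float64(-0.0127), 'alt': np.float64(1.9873), 'j6': np.float64(-0.378), 'tcp': [0.4628, -0.2617, 0.251], 't': 2.15}
```

View pics/w1fit.png

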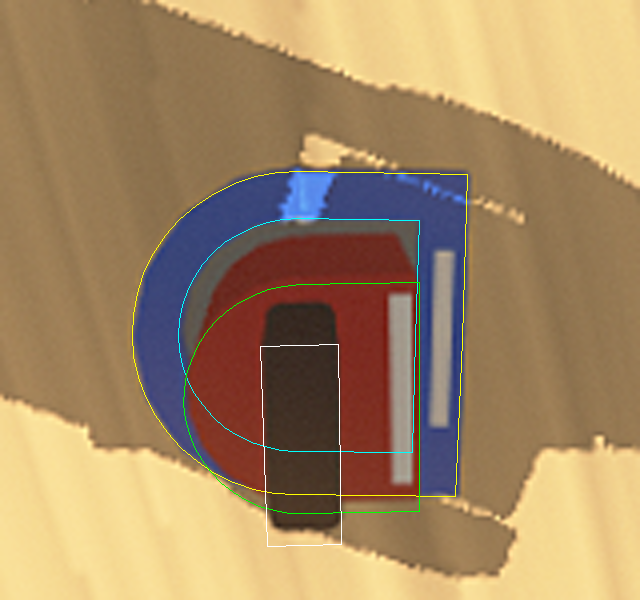

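```bash
sed -i 's/L\[V<50\]=3/L[V<70]=3/' h.py && python3 - <<'E'
from h import *
import pickle
a,b=pickle.load(open('first.pkl','rb')); w=pickle.load(open('w1.pkl','rb'))
x0=[.463,-.261,-.278,0,.464,-.262,-.25,.004]
for V,fr in (([(w,1)],[0,1,2,4,5,6]),([(w,1),(a,0),(b,0)],range(8))):
    x,f=fit(V,'blue','red',x0,fr); print(x.round(4),round(f,2))
print(plan(x[4:6],x[6],.10))
E
```

```text
[ 0.4636 -0.2602 -0.2624  0.      0.4642 -0.2614 -0.233   0.004 ] 6.11
[ 0.4633 -0.26   -0.272   0.0045  0.4639 -0.2625 -0.244   0.0025] 28.51
{'shift': [-0.0015, 0.0027, 0.3775], 'roll': np.float64(-0.011), 'alt': np.float64(1.989), 'j6': np.float64(-0.378), 'tcp': [0.4628, -0.2617, 0.251], 't': 2.15}
```

Call:
send_rows(deltas=[[0,0.003,0.12,-0.01],[0,0.003,0.22,-0.01],[0,0.003,0.3,-0.01],[0,0.003,0.36,-0.01],[0,0.003,0.39,-0.01],[0,0.003,0.41,-0.01],[0,0.003,0.41,-0.01],[0,0.003,0.41,-0.01]])

```text
time_s: 2.95
tcp_pos: [0.4616, -0.2664, 0.0871]
eef_rot: [0.001, 0.79, 0.613, 0.0]
force: [-0.3, -0.3, 1.2]
opening: 0.076
grip_force: 0.0
```

Call:
send_rows(deltas=[[0,0,0,0],[0,0,0,0],[0,0,0,0],[0,0,0,0],[0,0,0,0],[0,0,0,0],[0,0,0,0],[0,0,0,0]], hand=0, force=30)

```text
time_s: 3.75
tcp_pos: [0.4613, -0.2661, 0.0862]
eef_rot: [0.0, 0.79, 0.613, 0.0]
force: [1.8, -1.4, 1.2]
opening: 0.0173
grip_force: 0.8
```

Call:
send_rows(deltas=[[0,0,0,0],[0,0,0,0],[0,0,0,0]])

```text
time_s: 4.05
tcp_pos: [0.4612, -0.266, 0.0861]
eef_rot: [-0.0, 0.79, 0.613, -0.0]
force: [0.3, 0.7, -2.7]
opening: 0.016
grip_force: 30.0
```

```bash
python3 - <<'E'
from h import *
for i in range(3):
    w=env.read_camera('wrist'); s=env.read_state(); print(s['tcp_pos'].round(4),s['opening'],s['grip_force'],s['force'], w['T'][:3,3].round(4), np.abs(s['dq']).max())
E
```

```text
[ 0.4612 -0.266   0.0861] 0.015979845944670848 29.991876482963562 [ 0.57738476 -1.13106765 -1.87536615] [ 0.4823 -0.1874  0.2555] 0.0026432871734403643
[ 0.4612 -0.266   0.0861] 0.015767175977985288 29.992084801197052 [ 2.80352697e-04  8.10982215e-02 -2.39856332e+00] [ 0.4822 -0.1874  0.2555] 0.0018546412306335194
[ 0.4612 -0.266   0.0861] 0.015699813904656596 29.992343187332153 [-0.06720695 -0.33363979 -3.77956394] [ 0.4822 -0.1874  0.2555] 0.002448994239432327
```

Call:
send_rows(deltas=[[0,0,-0.03,0],[0,0,-0.1,0],[0,0,-0.2,0],[0,0,-0.3,0],[0,0,-0.38,0],[0,0,-0.38,0],[0,0,-0.38,0],[0,0,-0.38,0]])

```text
time_s: 5.0
tcp_pos: [0.4607, -0.2656, 0.2371]
eef_rot: [-0.001, 0.79, 0.613, -0.0]
force: [0.1, 0.8, -3.5]
opening: 0.0156
grip_force: 30.0
```

```bash
cat > inhand.py <<'E'
from h import *
import sys
c,dock=sys.argv[1],sys.argv[2] if len(sys.argv)>2 else None
w=env.read_camera('wrist'); w=env.read_camera('wrist'); s=env.read_state(); t=s['tcp_pos']
from scipy.spatial.transform import Rotation as Ro
q=s['eef_rot']; R=Ro.from_quat([q[1],q[2],q[3],q[0]]).as_matrix(); yaw=np.arctan2(R[1,1],R[0,1])
yaw+= np.pi if np.cos(yaw)<0 else 0
x0=[0,0,0,0,*t[:2],yaw,t[2]-.082]
for z in ([4,5,6],[4,5,6,7]):
    x,f=fit([(w,1)],None,c,x0,z); d=np.r_[x[4:6]-t[:2],0]
    print('tcp',t.round(4),'yaw',yaw.round(4),'cart',x[4:].round(4),round(f,2),'off tool xy mm',(R.T@d*1e3)[:2].round(1),'dyaw',(x[6]-yaw).round(3))
lo=np.maximum(proj(w,[x[4:8]*[1,1,0,1]+0][0][None,[0,1,3]],1)[0]-[80,75],0).astype(int)
im=cv2.resize(w['frame'][lo[1]:lo[1]+150,lo[0]:lo[0]+160],None,fx=4,fy=4,interpolation=cv2.INTER_CUBIC)[:,:,::-1].copy()
for P,cc in ((at(D(.028),x[7]+.075,x[4:7]),(0,255,255)),(at(FIN,x[7]+.115,x[4:7]),(255,255,255)),(at(D(.028),x[7],x[4:7]),(255,255,0))):
    cv2.polylines(im,[((proj(w,P,1)-lo+.5)*4).astype(np.int32)],True,cc,1)
cv2.imwrite(f'pics/hand_{c}.png',im)
E
python3 inhand.py red; python3 -c "
from h import *
print(plan([.611,-.111],-.26))"
```

```text
tcp [ 0.4609 -0.2657  0.2369] yaw -0.2509 cart [ 0.4631 -0.2607 -0.2199  0.1549] 11.04 off tool xy mm [5.5 0.9] dyaw 0.031
tcp [ 0.4609 -0.2657  0.2369] yaw -0.2509 cart [ 0.4626 -0.2617 -0.2444  0.1502] 10.09 off tool xy mm [4.3 0.7] dyaw 0.007
{'shift': [0.4679, 0.2676, -0.0002], 'roll': np.float64(0.0058), 'alt': np.float64(-1.9942), 'j6': np.float64(-0.396), 'tcp': [0.4609, -0.2657, 0.2369], 't': 5.1}
```

View pics/hand_red.png

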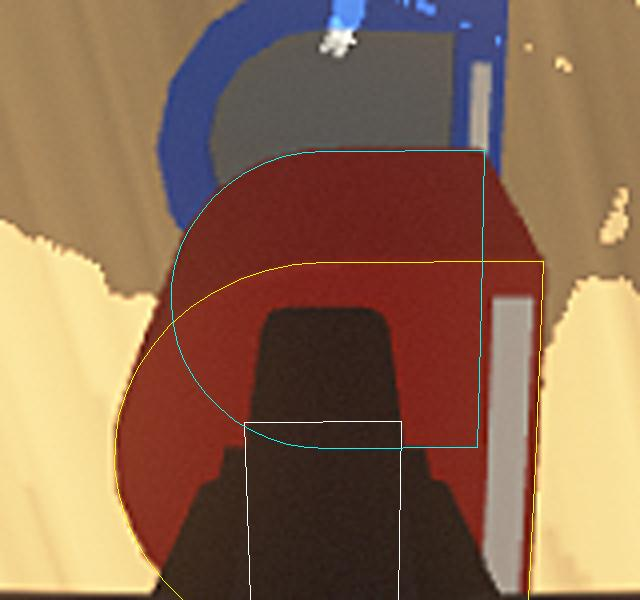

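Call:
send_rows(deltas=[[0.08,0.045,0,0],[0.17,0.1,0,0],[0.27,0.155,0,0],[0.36,0.21,0,0],[0.43,0.25,0,0],[0.468,0.27,0,0],[0.468,0.27,0,0],[0.468,0.27,0,0]])

```text
time_s: 5.9
tcp_pos: [0.6118, -0.1118, 0.2374]
eef_rot: [-0.001, 0.79, 0.613, -0.001]
force: [0.2, -0.5, -3.3]
opening: 0.016
grip_force: 30.0
```

Call:
send_rows(deltas=[[0,0,0.09,0],[0,0,0.2,0],[0,0,0.29,0],[0,0,0.34,0],[0,0,0.36,0],[0,0,0.367,0],[0,0,0.367,0],[0,0,0.367,0]])

```text
time_s: 6.7
tcp_pos: [0.6128, -0.1119, 0.0927]
eef_rot: [0.001, 0.79, 0.613, 0.001]
force: [0.0, -0.2, -2.4]
opening: 0.016
grip_force: 30.0
```

Call:
send_rows(deltas=[[0,0,0.003,0],[0,0,0.006,0],[0,0,0.006,0],[0,0,0.006,0]])

```text
time_s: 7.1
tcp_pos: [0.6124, -0.1115, 0.0891]
eef_rot: [0.0, 0.79, 0.613, 0.0]
force: [0.4, 0.6, -3.9]
opening: 0.0157
grip_force: 30.0
```

Call:
send_rows(deltas=[[0,0,0.003,0],[0,0,0.005,0],[0,0,0.005,0]])

```text
time_s: 7.4
tcp_pos: [0.6126, -0.1116, 0.0882]
eef_rot: [0.0, 0.79, 0.613, 0.0]
force: [-3.0, -0.3, 8.6]
opening: 0.0157
grip_force: 30.0
```

Call:
send_rows(deltas=[[0,0,0,0],[0,0,0,0],[0,0,0,0],[0,0,0,0],[0,0,0,0]], hand=0.6)

```text
time_s: 7.9
tcp_pos: [0.6124, -0.1115, 0.0869]
eef_rot: [-0.0, 0.79, 0.613, -0.0]
force: [-0.8, -0.5, -0.0]
opening: 0.0508
grip_force: 0.0
```

Call:
send_rows(deltas=[[0,0,-0.05,0],[0,0,-0.15,0],[0,0,-0.26,0],[0,0,-0.36,0],[0,0,-0.4,0],[0,0,-0.4,0],[0,0,-0.4,0]])

```text
time_s: 8.6
tcp_pos: [0.612, -0.1114, 0.2462]
eef_rot: [-0.0, 0.79, 0.613, -0.0]
force: [-0.0, -0.7, -0.8]
opening: 0.0574
grip_force: 0.0
```

```bash
python3 -c "
from h import *
print(plan([.433,.035],.40,.25))"
```

```text
{'shift': [0.2435, -0.5244, -0.0092], 'roll': np.float64(-0.4143), 'alt': np.float64(1.5857), 'j6': np.float64(-0.035), 'tcp': [0.612, -0.1114, 0.2462], 't': 8.6}
```

Call:
send_rows(deltas=[[0.03,-0.065,0,-0.05],[0.07,-0.15,0,-0.13],[0.12,-0.25,0,-0.22],[0.16,-0.35,0,-0.31],[0.2,-0.44,0,-0.38],[0.23,-0.5,0,-0.41],[0.244,-0.524,0,-0.414],[0.244,-0.524,0,-0.414]], hand=0.8)

```text
time_s: 9.4
tcp_pos: [0.433, 0.0356, 0.2464]
eef_rot: [-0.0, 0.553, 0.833, -0.0]
force: [0.5, 0.3, -0.4]
opening: 0.0758
grip_force: 0.0
```

Call:
send_rows(deltas=[[0,0,0,0],[0,0,0,0],[0,0,0,0],[0,0,0,0]])

```text
time_s: 9.8
tcp_pos: [0.4339, 0.0347, 0.2468]
eef_rot: [-0.0, 0.553, 0.833, -0.0]
force: [0.0, -0.6, -0.0]
opening: 0.0762
grip_force: 0.0
```

```bash
cat > view.py <<'E'
from h import *
import pickle,sys
cart,dock=sys.argv[1:3]; x0=[float(v) for v in sys.argv[3:6]]; name=sys.argv[6]
w=env.read_camera('wrist'); pickle.dump(w,open(name+'.pkl','wb'))
x0=[*x0,0,*x0,.004]; cart=None if cart=='-' else cart; dock=None if dock=='-' else dock
fr=([0,1,2] if dock else [])+([4,5,6] if cart else [])
x,f=fit([(w,1)],dock,cart,x0,fr); print('wrist dock',x[:3].round(4),'cart',x[4:7].round(4),round(f,2))
if cart and dock:
    a,b=pickle.load(open('first.pkl','rb')); y,f=fit([(w,1),(a,0),(b,0)],dock,cart,x,range(8)); print('all',y.round(4),round(f,2))
lo=np.maximum(proj(w,np.r_[x[4:6] if cart else x[:2],.06][None],1)[0]-[80,75],0).astype(int)
im=cv2.resize(w['frame'][lo[1]:lo[1]+150,lo[0]:lo[0]+160],None,fx=4,fy=4,interpolation=cv2.INTER_CUBIC)[:,:,::-1].copy()
S=[]
if dock: S+=[(at(D(.046),.016,x[:3]),(0,255,255)),(at(D(.033),.016,x[:3]),(255,255,0))]
if cart: S+=[(at(D(.028),.079,x[4:7]),(0,255,255)),(at(FIN,.119,x[4:7]),(255,255,255))]
for P,cc in S: cv2.polylines(im,[((proj(w,P,1)-lo+.5)*4).astype(np.int32)],True,cc,1)
cv2.imwrite(f'pics/{name}.png',im)
i=4 if cart else 0
print(plan(x[i:i+2],x[i+2],.086), env.read_state()['dq'].round(3).max())
E
python3 view.py blue green .4473 .0663 .40 wb
```

```text
wrist dock [0.448  0.0668 0.4003] cart [0.4488 0.0674 0.3966] 6.91
all [4.478e-01 6.670e-02 4.002e-01 2.000e-04 4.488e-01 6.720e-02 3.972e-01
 3.100e-03] 26.46
{'shift': [0.0606, 0.0664, 0.4021], 'roll': np.float64(0.0014), 'alt': np.float64(-1.9986), 'j6': np.float64(-0.471), 'tcp': [0.4338, 0.0348, 0.2468], 't': 9.85} 0.005
```

View pics/wb.png

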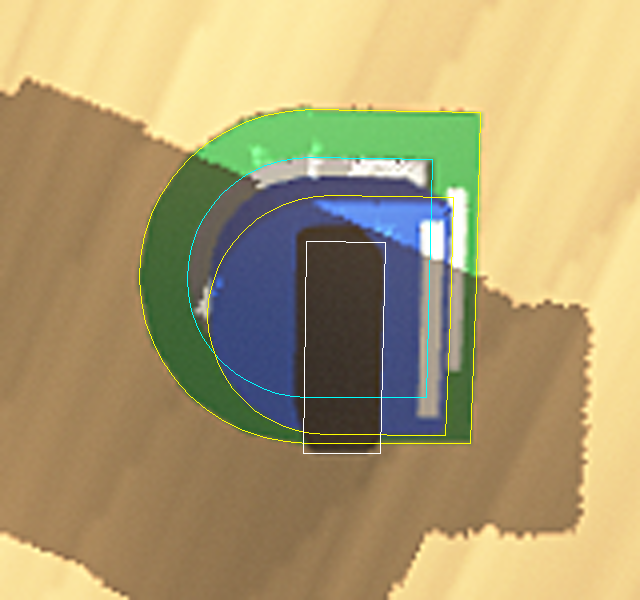

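Call:
send_rows(deltas=[[0.05,0.06,0.05,0],[0.06,0.066,0.15,0],[0.06,0.066,0.25,0],[0.06,0.066,0.33,0],[0.06,0.066,0.38,0],[0.06,0.066,0.4,0],[0.06,0.066,0.402,0],[0.06,0.066,0.402,0]])

```text
time_s: 10.65
tcp_pos: [0.449, 0.0674, 0.0869]
eef_rot: [0.0, 0.553, 0.833, 0.0]
force: [0.7, 0.7, 0.3]
opening: 0.0763
grip_force: 0.0
```

Call:
send_rows(deltas=[[0,0,0,0],[0,0,0,0],[0,0,0,0],[0,0,0,0],[0,0,0,0],[0,0,0,0],[0,0,0,0],[0,0,0,0]], hand=0)

```text
time_s: 11.45
tcp_pos: [0.4485, 0.0674, 0.0862]
eef_rot: [-0.0, 0.553, 0.833, -0.0]
force: [0.2, -0.1, 0.2]
opening: 0.0174
grip_force: 0.0
```

Call:
send_rows(deltas=[[0,0,0,0],[0,0,0,0],[0,0,0,0]])

```text
time_s: 11.75
tcp_pos: [0.4485, 0.0675, 0.0862]
eef_rot: [-0.0, 0.553, 0.833, -0.0]
force: [0.3, -0.4, -0.6]
opening: 0.0155
grip_force: 30.0
```

Call:
send_rows(deltas=[[0,0,-0.03,0],[0,0,-0.1,0],[0,0,-0.2,0],[0,0,-0.3,0],[0,0,-0.38,0],[0,0,-0.38,0],[0,0,-0.38,0],[0,0,-0.38,0]])

```text
time_s: 12.55
tcp_pos: [0.4478, 0.0674, 0.2368]
eef_rot: [-0.001, 0.553, 0.833, -0.001]
force: [-0.1, 0.8, -2.3]
opening: 0.0159
grip_force: 30.0
```

```bash
python3 inhand.py blue && python3 - <<'E'
from h import *
import pickle
a,b=env.read_camera('top'),env.read_camera('scene'); w=pickle.load(open('w1.pkl','rb'))
x0=[.4635,-.26,-.265,0,0,0,0,0]
for V in ([(a,0)],[(b,0)],[(a,0),(b,0)]): x,f=fit(V,'blue',None,x0,[0,1,2]); print(x[:3].round(4),round(f,2))
print(plan([.4635,-.260],-.266))
E
```

```text
tcp [0.448  0.0674 0.2368] yaw 0.3994 cart [0.4489 0.0664 0.4196 0.1548] 9.4 off tool xy mm [-1.4  0.4] dyaw 0.02
tcp [0.448  0.0674 0.2368] yaw 0.3994 cart [0.4495 0.0654 0.4166 0.1504] 8.87 off tool xy mm [-2.5  0.6] dyaw 0.017
[ 0.4625 -0.2611 -0.2986] 1.49
[ 0.457  -0.2678 -0.298 ] 5.15
[ 0.4626 -0.261  -0.2943] 6.98
{'shift': [-0.769, -0.2833, -0.0], 'roll': np.float64(0.4236), 'alt': np.float64(-1.5764), 'j6': np.float64(-0.396), 'tcp': [0.4483, 0.0675, 0.2372], 't': 12.75}
```

```bash
python3 -c "
from h import *
print(plan([.444,-.327],-.275))"
```

```text
{'shift': [-0.9043, -0.3934, 0.0001], 'roll': np.float64(0.4294), 'alt': np.float64(-1.5706), 'j6': np.float64(-0.396), 'tcp': [0.4483, 0.0675, 0.2372], 't': 12.75}
```

Call:
send_rows(deltas=[[-0.05,-0.02,0,0.03],[-0.13,-0.055,0,0.07],[-0.22,-0.095,0,0.12],[-0.31,-0.135,0,0.17],[-0.4,-0.175,0,0.22],[-0.49,-0.215,0,0.27],[-0.58,-0.255,0,0.32],[-0.67,-0.29,0,0.36]])

```text
time_s: 13.55
tcp_pos: [0.4454, -0.2262, 0.2377]
eef_rot: [-0.0, 0.764, 0.645, -0.0]
force: [0.6, 0.5, -2.6]
opening: 0.0159
grip_force: 30.0
```

```bash
python3 -c "
from h import *
print(plan([.444,-.327],-.275,.237))"
```

```text
{'shift': [-0.249, 0.0389, 0.0016], 'roll': np.float64(0.0672), 'alt': np.float64(-1.9328), 'j6': np.float64(-0.433), 'tcp': [0.4454, -0.2262, 0.2377], 't': 13.55}
```

Call:
send_rows(deltas=[[-0.08,0.013,0,0.03],[-0.16,0.025,0,0.05],[-0.22,0.035,0,0.067],[-0.249,0.039,0,0.067],[-0.249,0.039,0,0.067],[-0.249,0.039,0,0.067],[-0.249,0.039,0,0.067],[-0.249,0.039,0,0.067]])

```text
time_s: 14.35
tcp_pos: [0.445, -0.3244, 0.2385]
eef_rot: [0.0, 0.796, 0.606, 0.0]
force: [0.1, 0.4, -2.6]
opening: 0.0157
grip_force: 30.0
```

```bash
python3 view.py - blue .463 -.2605 -.275 wbd; python3 inhand.py blue
```

```text
wrist dock [ 0.464  -0.2597 -0.2637] cart [ 0.463  -0.2605 -0.275 ] 5.78
{'shift': [0.169, 0.0023, 0.3811], 'roll': np.float64(-0.004), 'alt': np.float64(1.996), 'j6': np.float64(-0.48), 'tcp': [0.445, -0.3246, 0.2385], 't': 14.4} 0.002
tcp [ 0.445  -0.3249  0.2384] yaw -0.2704 cart [ 0.4458 -0.3259 -0.2399  0.1564] 18.7 off tool xy mm [-0.8  1. ] dyaw 0.031
tcp [ 0.445  -0.3249  0.2384] yaw -0.2704 cart [ 0.4455 -0.3274 -0.2495  0.1511] 18.03 off tool xy mm [-2.3  1.1] dyaw 0.021
```

View pics/wbd.png

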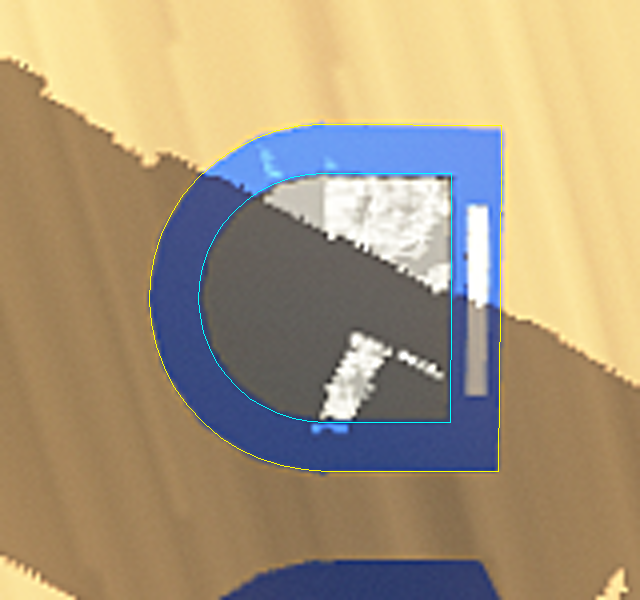

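Call:
send_rows(deltas=[[0.06,0.001,0,0],[0.13,0.001,0.02,0],[0.172,0.001,0.1,0],[0.172,0.001,0.2,0],[0.172,0.001,0.28,0],[0.172,0.001,0.32,0],[0.172,0.001,0.335,0],[0.172,0.001,0.335,0]])

```text
time_s: 15.3
tcp_pos: [0.4637, -0.2591, 0.104]
eef_rot: [-0.0, 0.796, 0.605, -0.0]
force: [0.3, 0.1, -2.2]
opening: 0.016
grip_force: 30.0
```

Call:
send_rows(deltas=[[0,0,0.005,0],[0,0,0.01,0],[0,0,0.015,0],[0,0,0.02,0],[0,0,0.025,0]])

```text
time_s: 15.8
tcp_pos: [0.4637, -0.2593, 0.0943]
eef_rot: [0.0, 0.796, 0.605, 0.0]
force: [-0.4, 0.2, -2.3]
opening: 0.0159
grip_force: 30.0
```

Call:
send_rows(deltas=[[0,0,0.005,0],[0,0,0.01,0],[0,0,0.015,0],[0,0,0.018,0],[0,0,0.02,0],[0,0,0.021,0],[0,0,0.021,0]])

```text
time_s: 16.5
tcp_pos: [0.4636, -0.2592, 0.0862]
eef_rot: [0.0, 0.796, 0.605, -0.0]
force: [-2.0, 1.0, 3.2]
opening: 0.0159
grip_force: 30.0
```

Seated (z 0.0862, light contact). Release, rise and go to view the green cartridge.

Call:
send_rows(deltas=[[0,0,0,0],[0,0,0,0],[0,0,0,0],[0,0,0,0],[0,0,0,0]], hand=0.6)

```text
time_s: 17.0
tcp_pos: [0.4637, -0.2592, 0.0858]
eef_rot: [0.0, 0.796, 0.605, -0.0]
force: [-0.7, 0.2, -0.3]
opening: 0.0505
grip_force: 0.0
```

Call:
send_rows(deltas=[[0,0,-0.05,0],[0,0,-0.15,0],[0,0,-0.26,0],[0,0,-0.36,0],[0,0,-0.4,0],[0,0,-0.4,0],[0,0,-0.4,0]])

```text
time_s: 17.7
tcp_pos: [0.4634, -0.259, 0.2451]
eef_rot: [-0.0, 0.796, 0.605, -0.0]
force: [0.3, -0.5, -0.3]
opening: 0.057
grip_force: 0.0
```

```bash
python3 -c "
from h import *
w=env.read_camera('wrist'); x,f=fit([(w,1)],'blue','blue',[.464,-.2597,-.264,0,.464,-.2597,-.264,.004],[4,5,6,7]) if 0 else fit([(w,1)],None,'blue',[0]*4+[.464,-.2597,-.264,.004],[4,5,6]); print(x.round(4),f)
print(plan([.595,.22],-.42,.25))"
```

```text
[ 0.      0.      0.      0.      0.4643 -0.2599 -0.2459  0.004 ] 18.326976064379753
{'shift': [1.2417, -0.0034, -0.0129], 'roll': np.float64(0.0947), 'alt': np.float64(-1.9053), 'j6': np.float64(-0.363), 'tcp': [0.4632, -0.2589, 0.2446], 't': 17.75}
```

Call:
send_rows(deltas=[[0.05,0,0,0.01],[0.14,0,0,0.02],[0.24,0,0,0.03],[0.34,0,0,0.04],[0.44,0,0,0.05],[0.54,0,0,0.06],[0.64,0,0,0.07],[0.74,0,0,0.08]], hand=0.8)

```text
time_s: 18.55
tcp_pos: [0.5428, 0.0277, 0.2441]
eef_rot: [-0.001, 0.833, 0.554, -0.001]
force: [0.6, -0.1, -0.1]
opening: 0.076
grip_force: 0.0
```

```bash
python3 -c "
from h import *
print(plan([.595,.22],-.42,.25))"
```

```text
{'shift': [0.4938, -0.0658, -0.0151], 'roll': np.float64(0.0143), 'alt': np.float64(-1.9857), 'j6': np.float64(0.327), 'tcp': [0.5428, 0.0277, 0.2441], 't': 18.55}
```

Call:
send_rows(deltas=[[0.1,-0.013,0,0.01],[0.2,-0.026,0,0.014],[0.3,-0.04,0,0.014],[0.39,-0.052,0,0.014],[0.46,-0.06,0,0.014],[0.494,-0.066,0,0.014],[0.494,-0.066,0,0.014],[0.494,-0.066,0,0.014]])

```text
time_s: 19.35
tcp_pos: [0.5946, 0.2176, 0.2449]
eef_rot: [-0.0, 0.839, 0.545, -0.001]
force: [0.2, -0.5, 0.3]
opening: 0.076
grip_force: 0.0
```

Call:
send_rows(deltas=[[0,0,0,0],[0,0,0,0],[0,0,0,0]])

```text
time_s: 19.65
tcp_pos: [0.5951, 0.2176, 0.2461]
eef_rot: [0.0, 0.839, 0.544, 0.0]
force: [0.2, 0.3, 0.1]
opening: 0.076
grip_force: 0.0
```

```bash
python3 view.py green red .608 .2515 -.42 wg
```

```text
wrist dock [ 0.6085  0.251  -0.4085] cart [ 0.6082  0.2489 -0.415 ] 5.67
all [ 0.6082  0.2506 -0.4188 -0.0013  0.6079  0.2485 -0.4254  0.0024] 45.18
{'shift': [0.0843, -0.0019, 0.4001], 'roll': np.float64(-0.003), 'alt': np.float64(1.997), 'j6': np.float64(0.667), 'tcp': [0.5951, 0.2178, 0.246], 't': 19.7} 0.006
```

View pics/wg.png

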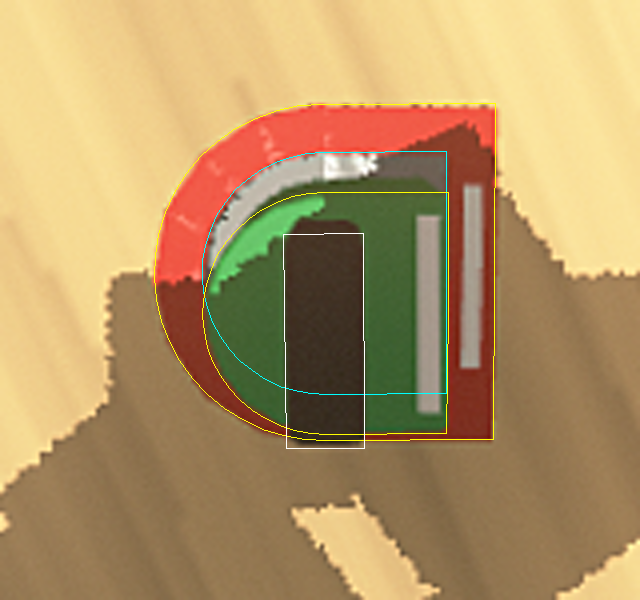

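Fit lies on the outlines (red dock round the frame centre (325,270), fin (325,340) in the crop). Grasp.

Call:
send_rows(deltas=[[0.06,-0.001,0.03,0],[0.084,-0.002,0.13,0],[0.084,-0.002,0.24,0],[0.084,-0.002,0.32,0],[0.084,-0.002,0.37,0],[0.084,-0.002,0.395,0],[0.084,-0.002,0.4,0],[0.084,-0.002,0.4,0]])

```text
time_s: 20.5
tcp_pos: [0.6084, 0.2495, 0.0866]
eef_rot: [0.0, 0.839, 0.545, 0.0]
force: [0.1, -0.5, 1.4]
opening: 0.0758
grip_force: 0.0
```

Call:
send_rows(deltas=[[0,0,0,0],[0,0,0,0],[0,0,0,0],[0,0,0,0],[0,0,0,0],[0,0,0,0],[0,0,0,0],[0,0,0,0]], hand=0)

```text
time_s: 21.3
tcp_pos: [0.608, 0.2494, 0.0858]
eef_rot: [0.0, 0.839, 0.545, -0.0]
force: [-0.9, 0.9, -0.1]
opening: 0.0178
grip_force: 0.0
```

Call:
send_rows(deltas=[[0,0,0,0],[0,0,0,0],[0,0,0,0]])

```text
time_s: 21.6
tcp_pos: [0.6079, 0.2494, 0.0857]
eef_rot: [0.0, 0.839, 0.545, -0.0]
force: [0.3, -0.1, -1.9]
opening: 0.0159
grip_force: 30.0
```

Call:
send_rows(deltas=[[0,0,-0.03,0],[0,0,-0.1,0],[0,0,-0.2,0],[0,0,-0.3,0],[0,0,-0.38,0],[0,0,-0.38,0],[0,0,-0.38,0],[0,0,-0.38,0]])

```text
time_s: 22.4
tcp_pos: [0.6073, 0.2492, 0.2365]
eef_rot: [-0.0, 0.839, 0.545, -0.001]
force: [0.0, -0.1, -2.5]
opening: 0.0161
grip_force: 30.0
```

```bash
python3 inhand.py green;  python3 -c "
from h import *
print(plan([.475,.002],.40))"
```

```text
tcp [0.6075 0.2493 0.2363] yaw -0.4189 cart [ 0.6077  0.2476 -0.3983  0.1543] 10.16 off tool xy mm [-1.5  0.9] dyaw 0.021
tcp [0.6075 0.2493 0.2363] yaw -0.4189 cart [ 0.6072  0.2469 -0.4117  0.1505] 9.48 off tool xy mm [-2.3  0.7] dyaw 0.007
{'shift': [-0.6995, -0.0511, 0.0013], 'roll': np.float64(-0.5213), 'alt': np.float64(1.4787), 'j6': np.float64(0.708), 'tcp': [0.6075, 0.2493, 0.2363], 't': 22.5}
```

```bash
python3 -c "
from h import *
print(plan([.4469,.0678],.392))"
```

```text
{'shift': [-0.5778, -0.1821, 0.0014], 'roll': np.float64(-0.5162), 'alt': np.float64(1.4838), 'j6': np.float64(0.708), 'tcp': [0.6075, 0.2493, 0.2363], 't': 22.5}
```

Call:
send_rows(deltas=[[-0.05,-0.015,0,-0.04],[-0.13,-0.04,0,-0.11],[-0.22,-0.07,0,-0.19],[-0.31,-0.098,0,-0.27],[-0.4,-0.126,0,-0.35],[-0.48,-0.15,0,-0.43],[-0.54,-0.17,0,-0.49],[-0.578,-0.182,0,-0.516]])

```text
time_s: 23.3
tcp_pos: [0.4459, 0.0668, 0.2373]
eef_rot: [-0.001, 0.555, 0.832, -0.001]
force: [0.0, 0.2, -1.7]
opening: 0.0162
grip_force: 30.0
```

Call:
send_rows(deltas=[[0,0,0,0],[0,0,0,0],[0,0,0,0],[0,0,0,0]])

```text
time_s: 23.7
tcp_pos: [0.4478, 0.0683, 0.2375]
eef_rot: [-0.0, 0.556, 0.831, -0.0]
force: [0.8, 0.1, -2.3]
opening: 0.0159
grip_force: 30.0
```

```bash
python3 -c "
from h import *
print(plan([.4469,.0678],.392,.104))
w=env.read_camera('wrist'); t=env.read_state()['tcp_pos']
print(fit([(w,1)],None,'green',[0]*4+[*t[:2],.39,t[2]-.082],[4,5,6])[0][4:].round(4))"
```

```text
{'shift': [-0.0004, -0.0025, 0.3339], 'roll': np.float64(-0.0002), 'alt': np.float64(1.9998), 'j6': np.float64(-0.386), 'tcp': [0.4478, 0.0683, 0.2375], 't': 23.7}
[0.4493 0.067  0.4224 0.1556]
```

Call:
send_rows(deltas=[[0,-0.0025,0.06,0],[0,-0.0025,0.15,0],[0,-0.0025,0.24,0],[0,-0.0025,0.3,0],[0,-0.0025,0.325,0],[0,-0.0025,0.333,0],[0,-0.0025,0.333,0],[0,-0.0025,0.333,0]])

```text
time_s: 24.55
tcp_pos: [0.4471, 0.0675, 0.1056]
eef_rot: [0.001, 0.556, 0.831, 0.0]
force: [0.4, -0.2, -2.6]
opening: 0.016
grip_force: 30.0
```

Call:
send_rows(deltas=[[0,0,0.005,0],[0,0,0.01,0],[0,0,0.015,0],[0,0,0.02,0],[0,0,0.025,0]])

```text
time_s: 25.05
tcp_pos: [0.4465, 0.0674, 0.0945]
eef_rot: [0.0, 0.556, 0.831, -0.0]
force: [-0.1, 0.0, -2.2]
opening: 0.016
grip_force: 30.0
```

Call:
send_rows(deltas=[[0,0,0.005,0],[0,0,0.01,0],[0,0,0.015,0],[0,0,0.018,0],[0,0,0.02,0],[0,0,0.022,0],[0,0,0.022,0]])

```text
time_s: 25.75
tcp_pos: [0.4465, 0.0675, 0.0858]
eef_rot: [0.0, 0.556, 0.831, -0.0]
force: [0.3, 1.5, -2.2]
opening: 0.0156
grip_force: 30.0
```

Call:
send_rows(deltas=[[0,0,0.001,0],[0,0,0.002,0],[0,0,0.002,0]])

```text
time_s: 26.05
tcp_pos: [0.4465, 0.0675, 0.0856]
eef_rot: [0.0, 0.556, 0.831, 0.0]
force: [-2.3, -0.0, 8.2]
opening: 0.0153
grip_force: 30.0
```

Call:
send_rows(deltas=[[0,0,0,0],[0,0,0,0],[0,0,0,0],[0,0,0,0],[0,0,0,0]], hand=0.6)

```text
time_s: 26.55
tcp_pos: [0.4465, 0.0675, 0.085]
eef_rot: [0.0, 0.556, 0.831, -0.0]
force: [0.6, -0.5, -0.0]
opening: 0.0505
grip_force: 0.0
```

Call:
send_rows(deltas=[[0,0,-0.05,0],[0,0,-0.15,0],[0,0,-0.26,0],[0,0,-0.36,0],[0,0,-0.4,0],[0,0,-0.4,0],[0,0,-0.4,0]])

```text
time_s: 27.25
tcp_pos: [0.4462, 0.0675, 0.2445]
eef_rot: [-0.0, 0.556, 0.831, -0.0]
force: [-0.6, 0.1, -0.5]
opening: 0.0566
grip_force: 0.0
```

```bash
python3 -c "
from h import *
w=env.read_camera('wrist'); x,f=fit([(w,1)],None,'green',[0]*4+[.448,.067,.40,.004],[4,5,6]); print(x.round(4),f)
cv2.imwrite('pics/g_in.png',w['frame'][:,:,::-1])
print(plan([.604,-.141],-.25,.25))"
```

```text
[0.     0.     0.     0.     0.4475 0.0666 0.3849 0.004 ] 16.432797945855345
{'shift': [-0.6324, 0.1661, -0.0154], 'roll': np.float64(0.4084), 'alt': np.float64(-1.5916), 'j6': np.float64(-0.388), 'tcp': [0.446, 0.0675, 0.244], 't': 27.3}
```

Green is seated within 1 mm. Now the red cartridge on the mat.

Call:
send_rows(deltas=[[-0.05,0.013,0,0.03],[-0.14,0.037,0,0.09],[-0.23,0.06,0,0.16],[-0.33,0.087,0,0.23],[-0.43,0.113,0,0.3],[-0.53,0.14,0,0.37],[-0.6,0.158,0,0.408],[-0.632,0.166,0,0.408]], hand=0.8)

```text
time_s: 28.1
tcp_pos: [0.6049, -0.1428, 0.2426]
eef_rot: [-0.001, 0.79, 0.613, -0.001]
force: [-0.4, 0.9, 0.1]
opening: 0.0761
grip_force: 0.0
```

Call:
send_rows(deltas=[[0,0,0,0],[0,0,0,0],[0,0,0,0],[0,0,0,0]])

```text
time_s: 28.5
tcp_pos: [0.604, -0.1398, 0.2454]
eef_rot: [0.0, 0.789, 0.614, 0.0]
force: [0.1, -0.2, 0.6]
opening: 0.0759
grip_force: 0.0
```

```bash
python3 view.py red - .613 -.1065 -.25 wr
```

```text
wrist dock [ 0.613  -0.1065 -0.25  ] cart [ 0.6145 -0.107  -0.2523] 16.78
{'shift': [0.0864, 0.005, 0.3986], 'roll': np.float64(0.0028), 'alt': np.float64(-1.9972), 'j6': np.float64(-0.086), 'tcp': [0.6041, -0.14, 0.2454], 't': 28.55} 0.003
```

View pics/wr.png

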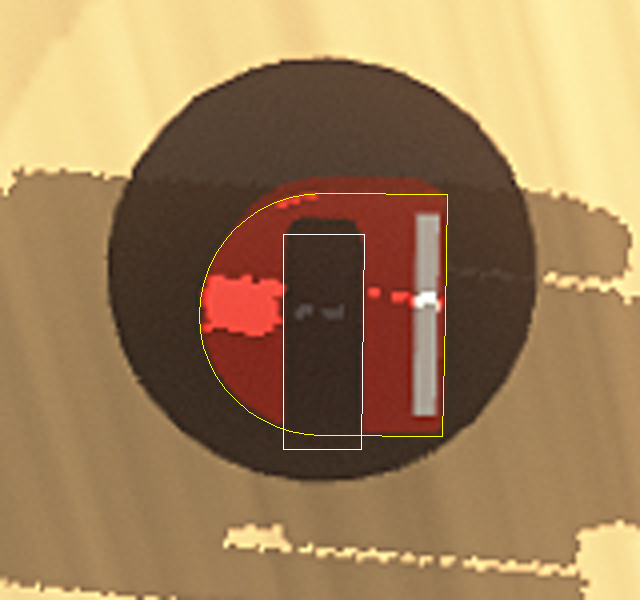

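Call:
send_rows(deltas=[[0.06,0.005,0.03,0],[0.086,0.005,0.13,0],[0.086,0.005,0.24,0],[0.086,0.005,0.32,0],[0.086,0.005,0.37,0],[0.086,0.005,0.388,0],[0.086,0.005,0.393,0],[0.086,0.005,0.393,0]])

```text
time_s: 29.35
tcp_pos: [0.6152, -0.108, 0.0888]
eef_rot: [0.001, 0.789, 0.614, 0.0]
force: [-0.7, 0.8, -0.0]
opening: 0.0765
grip_force: 0.0
```

Call:
send_rows(deltas=[[0,0,0,0],[0,0,0,0],[0,0,0,0],[0,0,0,0],[0,0,0,0],[0,0,0,0],[0,0,0,0],[0,0,0,0]], hand=0)

```text
time_s: 30.15
tcp_pos: [0.6147, -0.108, 0.0878]
eef_rot: [-0.0, 0.79, 0.614, -0.0]
force: [-1.3, 0.1, 0.9]
opening: 0.0178
grip_force: 0.5
```

Call:
send_rows(deltas=[[0,0,0,0],[0,0,0,0],[0,0,0,0]])

```text
time_s: 30.45
tcp_pos: [0.6146, -0.108, 0.0876]
eef_rot: [-0.0, 0.79, 0.614, -0.0]
force: [0.5, 0.7, -2.5]
opening: 0.0158
grip_force: 30.0
```

Call:
send_rows(deltas=[[0,0,-0.03,0],[0,0,-0.1,0],[0,0,-0.2,0],[0,0,-0.3,0],[0,0,-0.375,0],[0,0,-0.375,0],[0,0,-0.375,0],[0,0,-0.375,0]])

```text
time_s: 31.25
tcp_pos: [0.6141, -0.1078, 0.2366]
eef_rot: [-0.001, 0.79, 0.614, -0.001]
force: [0.2, -1.0, -2.8]
opening: 0.0161
grip_force: 30.0
```

```bash
python3 inhand.py red; python3 -c "
from h import *
print(plan([.6085,.252],-.42))"
```

```text
tcp [ 0.6143 -0.1079  0.2364] yaw -0.2492 cart [ 0.6152 -0.1071 -0.2261  0.1544] 36.81 off tool xy mm [1.  0.6] dyaw 0.023
tcp [ 0.6143 -0.1079  0.2364] yaw -0.2492 cart [ 0.6148 -0.108  -0.2466  0.151 ] 36.51 off tool xy mm [-0.   0.5] dyaw 0.003
{'shift': [0.8683, -0.2359, 0.0006], 'roll': np.float64(0.1087), 'alt': np.float64(-1.8913), 'j6': np.float64(-0.03), 'tcp': [0.6143, -0.1079, 0.2364], 't': 31.35}
```

Call:
send_rows(deltas=[[0.04,-0.01,0,0.01],[0.12,-0.03,0,0.02],[0.21,-0.055,0,0.03],[0.3,-0.08,0,0.04],[0.39,-0.105,0,0.06],[0.48,-0.13,0,0.07],[0.57,-0.155,0,0.09],[0.66,-0.18,0,0.1]])

```text
time_s: 32.15
tcp_pos: [0.6097, 0.1671, 0.2367]
eef_rot: [-0.0, 0.836, 0.549, -0.001]
force: [0.4, -0.3, -2.3]
opening: 0.0156
grip_force: 30.0
```

```bash
python3 -c "
from h import *
print(plan([.6078,.2506],-.415,.237))"
```

```text
{'shift': [0.1899, -0.0871, -0.0009], 'roll': np.float64(0.0047), 'alt': np.float64(-1.9953), 'j6': np.float64(0.571), 'tcp': [0.6097, 0.1671, 0.2367], 't': 32.15}
```

Call:
send_rows(deltas=[[0.07,-0.032,0,0.005],[0.13,-0.06,0,0.005],[0.175,-0.08,0,0.005],[0.19,-0.087,0,0.005],[0.19,-0.087,0,0.005],[0.19,-0.087,0,0.005],[0.19,-0.087,0,0.005],[0.19,-0.087,0,0.005]])

```text
time_s: 32.95
tcp_pos: [0.6084, 0.2482, 0.2379]
eef_rot: [0.0, 0.838, 0.546, 0.0]
force: [-0.5, 0.5, -2.0]
opening: 0.0159
grip_force: 30.0
```

```bash
python3 -c "
from h import *
print(plan([.6078,.2506],-.415,.104))"
```

```text
{'shift': [0.0048, -0.0039, 0.3348], 'roll': np.float64(-0.0002), 'alt': np.float64(1.9998), 'j6': np.float64(0.702), 'tcp': [0.6084, 0.2482, 0.2379], 't': 32.95}
```

Call:
send_rows(deltas=[[0.005,-0.003,0.06,0],[0.005,-0.003,0.15,0],[0.005,-0.003,0.24,0],[0.005,-0.003,0.3,0],[0.005,-0.003,0.325,0],[0.005,-0.003,0.334,0],[0.005,-0.003,0.334,0],[0.005,-0.003,0.334,0]])

```text
time_s: 33.75
tcp_pos: [0.6086, 0.2516, 0.1057]
eef_rot: [0.0, 0.837, 0.547, 0.001]
force: [0.3, 0.2, -3.4]
opening: 0.0158
grip_force: 30.0
```

Call:
send_rows(deltas=[[0,0,0.005,0],[0,0,0.01,0],[0,0,0.015,0],[0,0,0.02,0],[0,0,0.025,0]])

```text
time_s: 34.25
tcp_pos: [0.6079, 0.2515, 0.094]
eef_rot: [0.0, 0.837, 0.547, -0.0]
force: [0.1, 0.0, -3.2]
opening: 0.0158
grip_force: 30.0
```

Call:
send_rows(deltas=[[0,0,0.005,0],[0,0,0.01,0],[0,0,0.015,0],[0,0,0.018,0],[0,0,0.02,0],[0,0,0.0215,0],[0,0,0.0215,0]])

```text
time_s: 34.95
tcp_pos: [0.6079, 0.2515, 0.0857]
eef_rot: [0.0, 0.837, 0.547, 0.0]
force: [0.4, 0.5, -3.1]
opening: 0.0158
grip_force: 30.0
```

Call:
send_rows(deltas=[[0,0,0.001,0],[0,0,0.002,0],[0,0,0.002,0]])

```text
time_s: 35.25
tcp_pos: [0.608, 0.2515, 0.0855]
eef_rot: [0.0, 0.837, 0.547, 0.0]
force: [-2.4, -0.3, 6.5]
opening: 0.016
grip_force: 30.0
```

Call:
send_rows(deltas=[[0,0,0,0],[0,0,0,0],[0,0,0,0],[0,0,0,0],[0,0,0,0]], hand=0.6)

```text
time_s: 35.75
tcp_pos: [0.6079, 0.2515, 0.0847]
eef_rot: [0.0, 0.837, 0.547, 0.0]
force: [-0.2, 0.7, 0.4]
opening: 0.0502
grip_force: 0.0
```

Call:
send_rows(deltas=[[0,0,-0.05,0],[0,0,-0.15,0],[0,0,-0.26,0],[0,0,-0.36,0],[0,0,-0.4,0],[0,0,-0.4,0],[0,0,-0.4,0]])

```text
time_s: 36.45
tcp_pos: [0.6076, 0.2514, 0.2439]
eef_rot: [-0.0, 0.837, 0.547, -0.0]
force: [-0.4, 1.5, 0.4]
opening: 0.0571
grip_force: 0.0
```

```bash
python3 -c "
from h import *
w=env.read_camera('wrist'); x,f=fit([(w,1)],None,'red',[0]*4+[.608,.251,-.41,.004],[4,5,6]); print(x.round(4),f)
b=env.read_camera('scene')['frame'][110:410,170:450,::-1]; cv2.imwrite('pics/end.png',cv2.resize(b,(560,600),interpolation=cv2.INTER_CUBIC))"
```

```text
[ 0.      0.      0.      0.      0.6093  0.2525 -0.4076  0.004 ] 18.28605435136137
```

View pics/end.png

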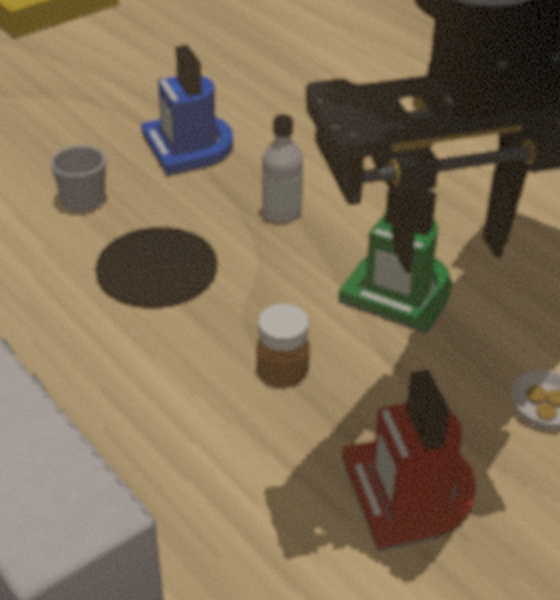

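The picture shows all three cartridges upright in their own docks: blue at (185,120), green at (400,270) and red at (415,460). The mat is empty, the bystanders haven't moved, and the gripper is clear of everything.

```bash
python3 -c "
from workcell import env
print(env.finish_job())"
```

```text
the job is handed in; nothing more can be done
None
```

The job is handed in: red, green and blue cartridges sit upright and fully home in their own docks, flat sides matched, red having been parked on the mat first; the bottle, cup and jar were left alone, and the gripper is open and clear after about 37 s.

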